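# Set a sine plate to 30 degrees and clip in a slide carrier

## Task

Set the hinged plate of the sine plate to 30 degrees: lift it by its bar until it stands up by itself, stand the one right block of the three square gauge blocks upright on the middle of the pedestal to complete the stack, and bring the plate down until its roller rests on that block. Then slide the slide carrier, glass end first, up the channel on the tilted plate until it is against the stop and the spring catch clicks in behind it. Let go, and leave the two other blocks and everything else on the desk where they stand.

Things in the scene. Friction and masses are not known exactly. Their poses are not given: they have to be found in the camera images.
- stage: Sine plate on the desk, fixed: dark steel base 172 x 110 x 12 mm. Origin on its underside, straight below the hinge axis; x runs along the base from the hinge (low end, near the robot) to the free end, y left, z up; yaw varies. Hinge axis along y, 20 mm above the desk. A fixed pedestal 30 x 30 x 20 mm stands on the base, 104 mm along x.
- plate (a joint): Turn of the hinged aluminium plate up from its lowest place, rad: its angle above level is this + 0.167 (so 30 degrees reads 0.356). Starts at 0, roller on the pedestal; upper end 1.48. Stiff damped hinge: left above about 1.0 it stays up by itself, left below about 0.7 it sinks slowly (under 1 rad/s) until it rests on something. Raising takes 3 to 5 N at the bar.
- roller (a point): Middle of the plate's free-end roller (16 mm diameter, along y), 120 mm from the hinge axis. The hinge axis is 8 mm above the base's top and the roller's 8 mm above what it rests on, so sin(angle) = stack height / 120 mm; the stack is the pedestal (20 mm) plus the block on it. The plate's upper face is 18 mm off the line through both axes.
- lift_bar (a point): Middle of the round steel bar (10 mm diameter, 66 mm free length along y) on two posts across the plate's free end: 137 mm from the hinge axis along the plate, 54 mm from it along the plate's normal, 36 mm above the plate's face. Turns with the plate; its x points up along the plate, z along the normal.
- pedestal_top (a point): Middle of the pedestal's upper face, 32 mm above the desk, 104 mm along the stage's x from the hinge; the block belongs here. Axes as the stage's.
- channel_mouth (a point): Mid point on the plate's face where the carrier's channel begins, 54 mm from the hinge axis along the plate (x up along it, z normal). Side rails 54 mm apart run from here to the stop 72 mm on; below it a flared mouth 13 mm long and 53 mm of bare plate. From 22 mm on (right: from 0) lips reach 4 mm inward, 8.5 to 11.5 mm above the face.
- seat (a point): Point on the plate's face where the middle of the carrier's underside lies when the carrier is against the stop: 100 mm from the hinge axis along the plate, 18 mm along its normal. Turns with the plate; x up along the plate, y left, z its normal.
- catch (a joint): Spring catch in a gap of the left rail, 56 to 72 mm from the hinge along the plate: metres pushed aside (left); 0 = fully sprung in, 6 mm inside the channel; end 0.009. Its ramp faces the low end; the carrier's edge pushes it aside (3 to 8 N of push along the plate) and it springs back behind the carrier's rear edge in the last 2 mm before the stop.
- carrier: Loose aluminium slide carrier, 0.12 kg: plate 52 x 50 x 6 mm (x, y, z), a glass slide on its +x half, and an upright grip rib (20 mm along x, 10 mm thick along y, top 42 mm above the underside) centred at x = -10 mm. Origin: middle of the underside. The +x end goes first up the channel. Fingertips 15 mm or more above the underside clear the lips.
- glass_end (a point): Middle of the lower edge of the carrier's glass end, 26 mm along its x from its origin.
- block_30: Square steel gauge block 24 x 24 mm, 30 mm tall, standing on the desk; origin in the middle of its underside. The three blocks look alike but for their height and may stand in each other's places.
- block_40: Square steel gauge block 24 x 24 mm, 40 mm tall, 0.18 kg, standing on the desk; origin in the middle of its underside.
- block_50: Square steel gauge block 24 x 24 mm, 50 mm tall, standing on the desk; origin in the middle of its underside.
- stain_bottle: Bystander: small white bottle, 24 mm across, 38 mm tall, standing among the blocks; origin under its middle.
- rock: Bystander: rock sample 36 x 53 x 26 mm on the near part of the desk; origin under its middle.
- petri_dish: Bystander: clear dish 63 mm across, 13 mm high, behind the blocks; origin under its middle.

How it is judged:
By the outcome, as a careful person would: the job done as asked, in the order asked, and still so for the second after the job is handed in, with the robot touching nothing.
It also fails if it takes over 72 s, if anything falls off the work surface, if the arm or the gripper's body presses on something with over 40 N, if the wrist force passes 120 N, or if a joint passes its speed limit or range.

## Robot

A 6-joint arm with a two-finger parallel gripper is mounted at the origin on a cart in front of the work surface, level with it; the furniture and walls round the work are solid. World frame = base frame: x ahead of the robot, y to its left, z up, the work surface at z = 0. Lengths are in m, angles in rad, forces in N, time in s.
With the tool pointing down it reaches from about 0.35 to 0.975 m from the base axis. Payload 4.9 kg.
Tool frame: the origin (TCP) lies midway between the tips of the shut fingers; the grasp point (between the pads) lies 19 mm behind it; z points along the fingers, y is the line along which they close (so a half turn about z gives the same grasp; the last joint's range is limited). The gripper opens to 85 mm and grips with 20 to 120 N. Pads are 22 mm wide; open, the fingers measure 114 mm over their backs; the gripper's body (76 mm by 85 mm) begins 54 mm behind the grasp point. The pads swing forward as they close: fully open they stand 13 mm farther back than shut.
Start: joints at [-0.119, 0.053, 1.613, -0, 1.476, -0.119], TCP at [0.625, 0, 0.231] pointing down, gripper open.
Joint ranges: [-3.01, 3.01], [-1.01, 2.22], [0.06, 2.58], [-1.02, 4.17], [0.09, 2.62], [-3.14, 3.14]. Speed limits (rad/s): [2.57, 2.57, 3.14, 3.14, 3.14, 3.14].

## Interface

Orientations are given as a unit quaternion [w, x, y, z].
In Python, from plant import manip gives the robot as it stands.
- The arm moves only by the shell command python3 shift.py FILE, which reads ROWS from the file FILE. ROWS is one flat JSON list of numbers that holds 1 to 5 rows one after another, with no inner brackets; each row has 7 numbers: the opening from 0.0 (shut) to 1.0 (fully open), then dx, dy, dz in m, then a rotation vector rx, ry, rz in rad; each row shifts and turns the commanded pose from where the row before left it, along the tool's axes as they then stand; what a row does not reach is not made up. A row lasts 1/8 s, in which the tool goes at most 0.0625 m and 0.188 rad, less where a joint would pass 70% of its speed; a pose out of reach is approached as far as the arm can. The fingers move at their own pace and stop on an object; the grip force is fixed at half the most. Time passes only in rows, so rows that do not move let the fingers close. It prints the time, the measured TCP pose, the force, the opening and the grip force at its end. Input that does not fit is refused with a message, and nothing moves.
- manip.state(): the state, without advancing time (a new reading comes with each control period).
- manip.grab_frame(name): name is "scene" or "side" or "wrist"; returns the picture (420x560x3 uint8, red, green, blue); there is no depth.
- manip.camera_params(name): a dict with "intrinsics" (3x3 intrinsics, pixels), "xyz" and "orientation" of the camera in the world. Camera axes: x right, y down, z forward; pixel columns grow to the right and rows downward; lengths in m; the calibration is good to about 2 mm. A picture is of the moment at which its call begins: read the wrist's pose just before it. camera_params takes no time and is no camera call; for the wrist camera it gives the pose at the moment of the call.
- manip.job_done(): hands the job in; it is judged then, once.
The state is a dict: "time": time; "joint_pos": joint angles; "joint_vel": joint speeds; "joint_efforts": joint torques, N m; "tool_pos": TCP position; "tool_rot": TCP orientation; "contact_force": force on the tool from outside, world axes, zero at the start; "ft_torque": the same for the moment, N m; "gripper_width": opening from 0.0 (shut) to 1.0 (fully open); "grasp_force": force on a finger pad.
Only numpy, scipy, OpenCV 4.12 (cv2) and the standard library are available. Lean on these libraries where they do the work, as an engineer would, in place of code of your own. Each camera call takes 0.05 s, during which the arm holds its last target. There are 200 camera calls.

## Working session

There is one attempt and no reset: what is moved stays moved. The work goes in short steps, Python scripts to look and compute and a shell command to move; the robot and the scene stay as the last step left them, time stands still between calls to the robot, and variables do not carry over. Pictures are saved under pics/ and viewed, at most 10 in all, crops included, and the job is handed in when it is done.

```bash
ls; mkdir -p pics; python3 - <<'E'
from plant import manip
import cv2
for n in ["scene","side","wrist"]:
    p=manip.camera_params(n); print(n,p)
    im=manip.grab_frame(n); cv2.imwrite(f"pics/{n}0.png",im[:,:,::-1])
print(manip.state())
E
```

```text
pics
plant.py
shift.py
scene {'intrinsics': array([[408.25566014,   0.        , 279.67047358],
       [  0.        , 408.25566014, 209.49315463],
       [  0.        ,   0.        ,   1.        ]]), 'xyz': array([0.19845853, 0.82023691, 0.608088  ]), 'orientation': array([ 0.10912817, -0.20531256,  0.87692395, -0.42064497])}
side {'intrinsics': array([[491.77127665,   0.        , 282.5357747 ],
       [  0.        , 491.77127665, 204.91633969],
       [  0.        ,   0.        ,   1.        ]]), 'xyz': array([ 0.15884676, -0.62688863,  0.52385387]), 'orientation': array([-0.52259497,  0.8282389 , -0.16788404,  0.11282629])}
wrist {'intrinsics': array([[323.03423428,   0.        , 274.70110615],
       [  0.        , 323.03423428, 212.92531766],
       [  0.        ,   0.        ,   1.        ]]), 'xyz': array([0.62494498, 0.07874227, 0.37220866]), 'orientation': array([ 1.56673867e-01,  9.87650160e-01,  4.72250065e-04, -4.87761237e-04])}
{'time': 0.15, 'joint_pos': array([-1.19005412e-01,  5.32340594e-02,  1.61397406e+00,  5.22321476e-05,
        1.47601370e+00, -1.19000279e-01]), 'joint_vel': array([-0.00050473, -0.00024083, -0.00471551, -0.00034273,  0.00033995,
       -0.00098469]), 'joint_efforts': array([ 5.10442842e-04, -3.94241810e+01, -3.70721948e+01, -1.15854355e-04,
        4.61802789e-03,  5.00508997e-05]), 'tool_pos': array([6.24513569e-01, 6.98330149e-05, 2.30330267e-01]), 'tool_rot': array([-6.56376274e-04,  7.07110124e-01,  7.07102969e-01, -4.83104157e-04]), 'contact_force': array([0.61261016, 0.48811718, 0.23437235]), 'ft_torque': array([-0.01667445, -0.01538321,  0.01650515]), 'grasp_force': 0.0, 'gripper_width': 1.0032014732461054}
```
Tool orientation: q=(0,.707,.707,0): tool x = world y, tool y = world x, z = down. So fingers close along world x.

View pics/scene0.png

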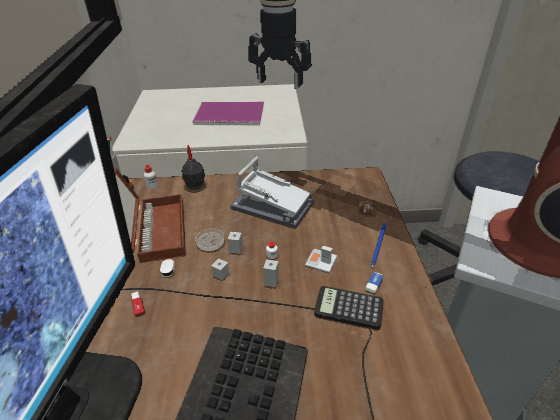

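View pics/side0.png

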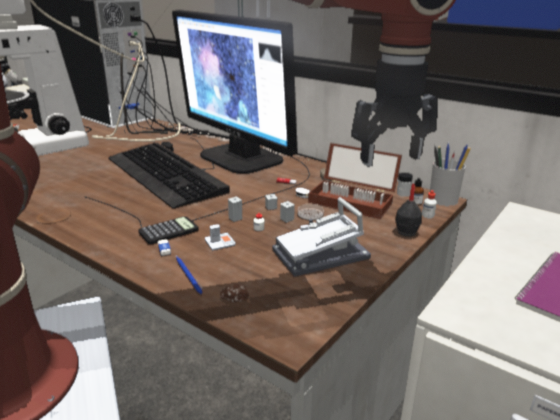

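```bash
cat > h.py <<'E'
import numpy as np, cv2
from scipy.spatial.transform import Rotation as R
from plant import manip
def Rq(q): return R.from_quat(np.roll(q,-1))
def ray(p,uv):
    K=p["intrinsics"]; d=Rq(p["orientation"]).apply(np.linalg.solve(K,[uv[0],uv[1],1]))
    return p["xyz"],d/np.linalg.norm(d)
def tri(*obs):
    A=0;b=0;L=[]
    for p,uv in obs:
        o,d=ray(p,uv); M=np.eye(3)-np.outer(d,d); A=A+M; b=b+M@o; L.append((o,M))
    x=np.linalg.solve(A,b); return x,max(np.linalg.norm(M@(x-o)) for o,M in L)
def plane(p,uv,z=0):
    o,d=ray(p,uv); return o+d*(z-o[2])/d[2]
def proj(p,X):
    c=Rq(p["orientation"]).inv().apply(np.asarray(X)-p["xyz"]); k=c@p["intrinsics"].T; return k[...,:2]/k[...,2:]
S=manip.camera_params("scene"); D=manip.camera_params("side")
E
python3 - <<'E'
import cv2
for n,u,v in [("scene",170,155),("side",190,180)]:
    im=cv2.imread(f"pics/{n}0.png")[v:v+150,u:u+200]
    cv2.imwrite(f"pics/{n}0c.png",cv2.resize(im,None,fx=4,fy=4,interpolation=cv2.INTER_CUBIC))
E
```

View pics/scene0c.png

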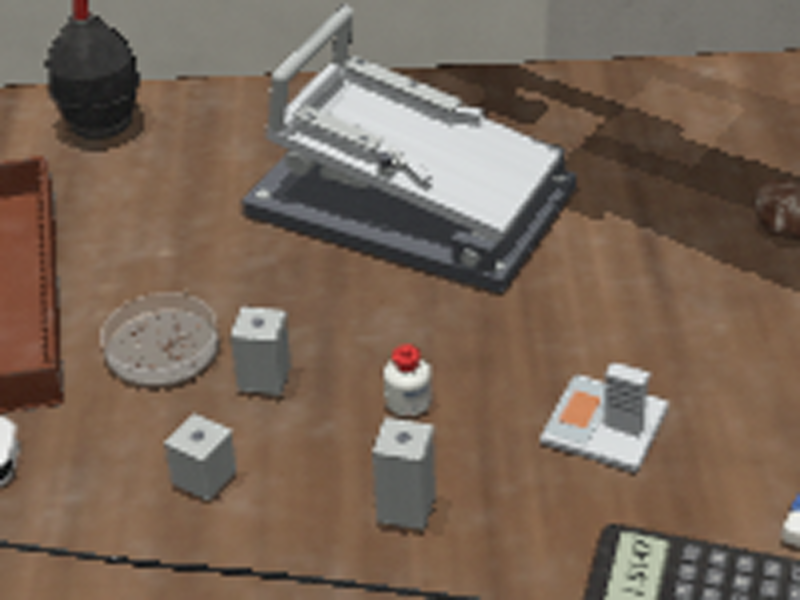

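View pics/side0c.png

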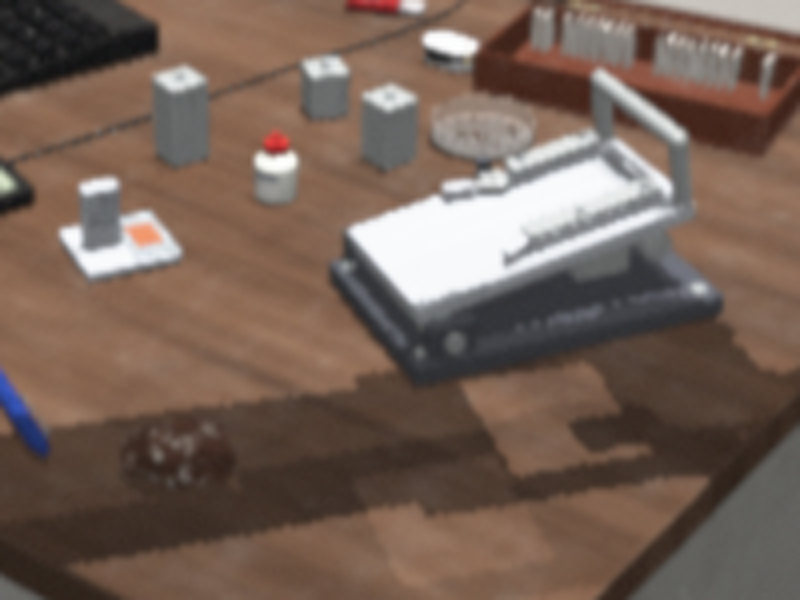

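```bash
python3 - <<'E'
from h import *
from scipy.optimize import least_squares
s=lambda u,v:(170+u/4-.375,155+v/4-.375)
d=lambda u,v:(190+u/4-.375,180+v/4-.375)
for n,a,b in [("A",(259,322),(390,97)),("B",(198,435),(326,66)),("C",(404,437),(181,77)),("ribtop",(629,373),(100,186)),
  ("barL",(278,76),(600,76)),("barR",(347,12),(685,137)),("carr glassL/nearest scene",(543,437),(151,214)),("carr",(636,465),(62,231)),("carr",(664,405),(88,274)),("lowL",(500,278),(335,264)),("lowR",(575,178),(418,368)),("bottle",(406,353),(276,139))]:
    x,e=tri((S,s(*a)),(D,d(*b))); print(n,x.round(4),round(e,4))
a=.167
def st(P,p): 
    return R.from_euler('z',p[2]).apply(P)*1+[p[0],p[1],0]
L0=54.;
def pts(p):
    l=p[3]; 
    return {'ll':[l,.055,.012],'lr':[l,-.055,.012],'fl':[l+.172,.055,.012],'fr':[l+.172,-.055,.012],'llb':[l,.055,0],'lrb':[l,-.055,0],'flb':[l+.172,.055,0],'frb':[l+.172,-.055,0]}
obs=[(S,'ll',s(500,278)),(S,'lr',s(575,178)),(S,'fl',s(246,200)),(S,'llb',s(502,292)),(S,'flb',s(246,214)),
 (D,'lr',d(418,368)),(D,'ll',d(334,264)),(D,'fr',d(721,292)),(D,'lrb',d(420,384)),(D,'frb',d(721,305))]
def res(p):
    q=pts(p); return np.concatenate([proj(c,st(np.array(q[k]),p))-uv for c,k,uv in obs])
f=least_squares(res,[.7,-.05,0,-.02]); print(f.x.round(4)); print(f.fun.round(1))
bar=st(np.array([.1261,0,.096]),f.x); print("bar pred",bar,"ped",st(np.array([.104,0,.032]),f.x))
E
```

```text
A [0.5775 0.3053 0.0415] 0.0011
B [0.5678 0.3794 0.0314] 0.0013
C [0.4671 0.3537 0.0521] 0.0019
ribtop [0.3912 0.2591 0.0432] 0.0019
barL [0.6389 0.1762 0.0993] 0.0009
barR [0.6401 0.0968 0.0989] 0.0026
carr glassL/nearest scene [0.4256 0.2849 0.0064] 0.0019
carr [0.3757 0.2833 0.0073] 0.0016
carr [0.3776 0.237  0.0059] 0.0007
lowL [0.4948 0.1881 0.0119] 0.0015
lowR [0.494  0.0836 0.0114] 0.0017
bottle [0.5007 0.2883 0.0366] 0.0014
[ 1.7732  0.1669  0.0242 -1.2805]
[ 0.2  0.6 -0.2 -1.3 -2.3  0.8 -0.3  1.2 -1.9  1.3  0.1  0.9 -2.2  0.
  1.   1.  -0.5  2.3  0.5  2.8]
bar pred [1.89930405 0.16994092 0.096     ] ped [1.87721054 0.16940541 0.032     ]
```

View pics/wrist0.png

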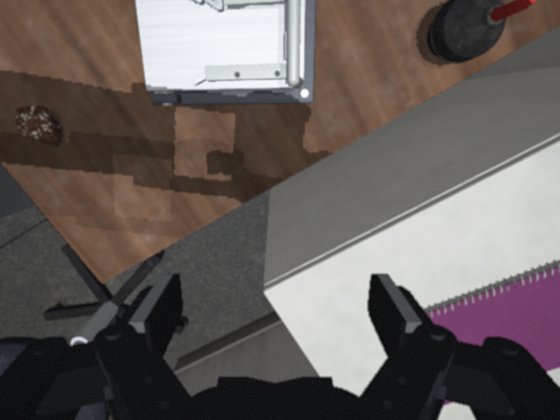

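```bash
echo '[1, 0.055, -0.015, -0.02, 0, 0, 0, 1, 0.055, -0.015, -0.02, 0, 0, 0, 1, 0.055, -0.01, -0.02, 0, 0, 0, 1, 0.055, -0.01, -0.02, 0, 0, 0, 1, 0, 0, 0, 0, 0, 0]' > next.json && python3 shift.py next.json; python3 - <<'E'
from h import *
p=manip.camera_params("wrist"); print(p['xyz'],p['orientation'])
im=manip.grab_frame("wrist"); im=cv2.resize(im,(800,600),interpolation=cv2.INTER_CUBIC); cv2.imwrite("pics/w1.png",im[:,:,::-1])
import pickle; pickle.dump(p,open("w1.pkl","wb"))
E
```

```text
time: 0.78
tool_pos: [0.5746, 0.2235, 0.3135]
tool_rot: [0.001, 0.705, 0.709, 0.002]
contact_force: [-0.2, -0.8, 0.8]
gripper_width: 0.998
grasp_force: 0.0
[0.57398315 0.3019862  0.45563053] [0.15606075 0.98774068 0.00270728 0.00246192]
```

View pics/w1.png

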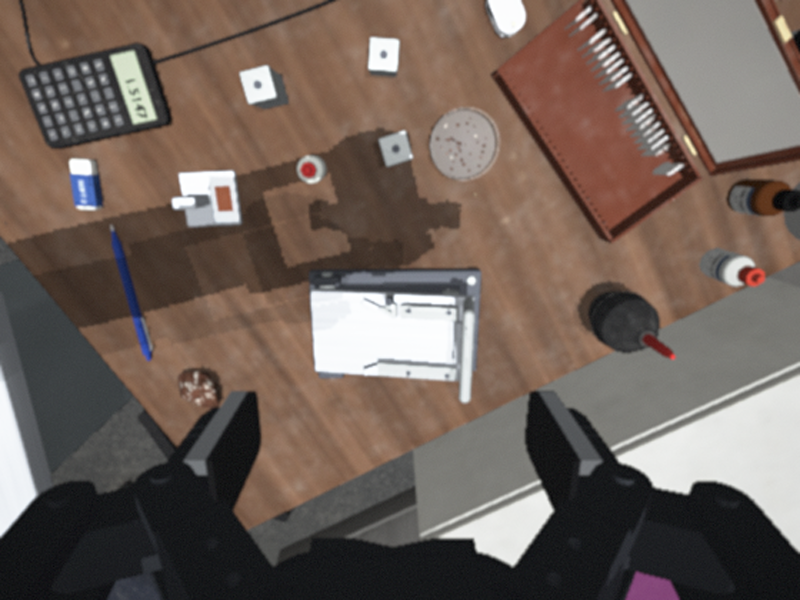

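```bash
python3 - <<'E'
from h import *
import pickle; W=pickle.load(open("w1.pkl","rb"))
s=lambda u,v:(170+u/4-.375,155+v/4-.375)
d=lambda u,v:(190+u/4-.375,180+v/4-.375)
w=lambda u,v:((u+.5)/800*560-.5,(v+.5)/600*420-.5)
for n,a,b,c in [("A",(259,322),(390,97),(396,149)),("B",(198,435),(326,66),(384,55)),("C",(404,437),(181,77),(258,85)),("rib",(629,373),(100,186),(183,203)),("lowL",(500,278),(335,264),(311,270)),("barR",(347,12),(685,137),(465,402)),("bottle",(406,353),(276,139),(310,170))]:
    x,e=tri((S,s(*a)),(D,d(*b)),(W,w(*c))); print(n,x.round(4),round(e,4))
P=lambda z,*q:np.array([plane(W,w(*i),z) for i in q])
def yaw(v): return np.arctan2(v[1],v[0])
q=P(.04,(379,137),(406,131),(412,160),(387,167)); print("A",q.mean(0),yaw(q[1]-q[0]),yaw(q[2]-q[3]),yaw(q[0]-q[3])-np.pi/2,yaw(q[1]-q[2])-np.pi/2)
q=P(.006,(179,174),(236,170),(242,223),(186,227)); print("car",q.mean(0),yaw(q[1]-q[0]),yaw(q[2]-q[3]),yaw(q[0]-q[3])-np.pi/2,yaw(q[1]-q[2])-np.pi/2)
q=P(.012,(311,270),(480,269)); print("base",q,yaw(q[1]-q[0]))
q=P(.096,(470,300),(465,400)); print("bar",q,yaw(q[0]-q[1])-np.pi/2)
q=P(.013,(464,144)); print("dish",q)
E
```

```text
A [0.5779 0.3061 0.0414] 0.0015
B [0.5679 0.3797 0.0314] 0.0014
C [0.4675 0.354  0.0519] 0.0021
rib [0.3916 0.26   0.0429] 0.0022
lowL [0.4952 0.1908 0.0113] 0.0028
barR [0.64   0.0969 0.0989] 0.0027
bottle [0.5018 0.2887 0.0361] 0.0023
A [0.57849449 0.30683253 0.04      ] 0.21195095876871903 0.2680369937632382 0.2738924314087412 0.23194262195308246
car [0.40287165 0.26096543 0.006     ] 0.07291823582152093 0.07605447891891964 0.0005391247246937514 0.019302664681456916
base [[0.49592528 0.19347884 0.012     ]
 [0.66262497 0.19534816 0.012     ]] 0.011213244856255298
bar [[0.63933863 0.18951901 0.096     ]
 [0.64026782 0.09742578 0.096     ]] 0.010089333054658756
dish [[0.64040479 0.31173324 0.013     ]]
```

```bash
echo '[0.6, -0.041, 0.032, 0.03, 0, 0, 0, 0.6, -0.042, 0.033, 0.03, 0, 0, 0, 0.6, 0, 0, 0.05, 0, 0, 0, 0.6, 0, 0, 0.04, 0, 0, 0, 0.6, 0, 0, 0, 0, 0, 0]' > next.json && python3 shift.py next.json;echo '[0.6, 0, 0, 0, 0, 0, 0]' > next.json && python3 shift.py next.json
```

```text
time: 1.45
tool_pos: [0.6367, 0.1349, 0.1552]
tool_rot: [-0.003, 0.708, 0.706, -0.004]
contact_force: [-0.1, -0.4, 0.1]
gripper_width: 0.596
grasp_force: 0.0
time: 1.58
tool_pos: [0.6407, 0.1363, 0.1627]
tool_rot: [0.001, 0.707, 0.707, 0.001]
contact_force: [0.8, -0.1, 1.1]
gripper_width: 0.604
grasp_force: 0.0
```

```bash
echo '[0.6, 0, 0, 0.045, 0, 0, 0, 0.6, 0, 0, 0.04, 0, 0, 0, 0.6, 0, 0, 0, 0, 0, 0, 0.0, 0, 0, 0, 0, 0, 0, 0.0, 0, 0, 0, 0, 0, 0]' > next.json && python3 shift.py next.json;echo '[0, 0, 0, 0, 0, 0, 0, 0, 0, 0, 0, 0, 0, 0, 0, 0, 0, 0, 0, 0, 0]' > next.json && python3 shift.py next.json
```

```text
time: 2.2
tool_pos: [0.6417, 0.1372, 0.08]
tool_rot: [0.001, 0.707, 0.707, 0.002]
contact_force: [-19.0, 0.5, 11.6]
gripper_width: 0.183
grasp_force: 10.0
time: 2.58
tool_pos: [0.6385, 0.1373, 0.0797]
tool_rot: [-0.001, 0.707, 0.707, -0.002]
contact_force: [-12.8, -1.1, 11.5]
gripper_width: 0.09
grasp_force: 58.7
```

```bash
echo '[0, 0, -0.0066, -0.0122, -0.1, 0, 0, 0, 0, -0.0066, -0.0122, -0.1, 0, 0, 0, 0, -0.0066, -0.0122, -0.1, 0, 0, 0, 0, -0.0066, -0.0122, -0.1, 0, 0, 0, 0, 0, 0, 0, 0, 0]' > next.json && python3 shift.py next.json; echo '[0, 0, -0.0066, -0.0122, -0.1, 0, 0, 0, 0, -0.0066, -0.0122, -0.1, 0, 0, 0, 0, -0.0066, -0.0122, -0.1, 0, 0, 0, 0, -0.0066, -0.0122, -0.1, 0, 0, 0, 0, 0, 0, 0, 0, 0]' > next.json && python3 shift.py next.json; python3 -c "
from h import *
s=manip.state();print(s['joint_pos'].round(2)); g=s['tool_pos']-.019*Rq(s['tool_rot']).apply([0,0,1]);r=g-[.513,.137,.02];print(g,np.hypot(r[0],r[2]),np.arctan2(r[2],r[0])-.5425, Rq(s['tool_rot']).apply([0,0,1]))"
```

```text
time: 3.2
tool_pos: [0.6068, 0.1369, 0.123]
tool_rot: [0.142, 0.692, 0.693, 0.142]
contact_force: [0.6, -1.3, 0.3]
gripper_width: 0.092
grasp_force: 60.1
time: 3.82
tool_pos: [0.5604, 0.1364, 0.1514]
tool_rot: [0.277, 0.651, 0.651, 0.276]
contact_force: [1.4, -5.6, 3.0]
gripper_width: 0.091
grasp_force: 61.2
[ 0.17 -0.41  2.31 -0.28  0.47  0.37]
[0.54672979 0.13642595 0.16453732] 0.14842080078348444 0.7990354456713069 [ 0.72064041 -0.00120688 -0.69330797]
```

```bash
echo '[0, 0, -0.0115, -0.014, 0, 0, 0, 0, 0, -0.0115, -0.014, 0, 0, 0, 0, 0, 0, 0, 0, 0, 0]' > next.json && python3 shift.py next.json; python3 -c "
from h import *
s=manip.state();print(s['joint_pos'].round(2)); g=s['tool_pos']-.019*Rq(s['tool_rot']).apply([0,0,1]);r=g-[.513,.137,.02];print(g,np.hypot(r[0],r[2]),np.arctan2(r[2],r[0])-.5425, Rq(s['tool_rot']).apply([0,0,1]))"
```

```text
time: 4.2
tool_pos: [0.5256, 0.1361, 0.1563]
tool_rot: [0.278, 0.65, 0.65, 0.277]
contact_force: [1.0, -9.2, 5.3]
gripper_width: 0.088
grasp_force: 60.6
[ 0.19 -0.54  2.38 -0.28  0.52  0.37]
[0.51192538 0.13617244 0.16946438] 0.14946824338357298 1.0354860213899901 [ 0.72227418 -0.00189516 -0.69160423]
```

```bash
echo '[0, -0.001, -0.0145, -0.0113, 0, 0, 0, 0, -0.0005, -0.0145, -0.0113, 0, 0, 0, 0, 0, 0, 0, 0, 0, 0, 0, 0, 0, 0, 0, 0, 0]' > next.json && python3 shift.py next.json; python3 -c "
from h import *
s=manip.state();print(s['joint_pos'].round(2)); g=s['tool_pos']-.019*Rq(s['tool_rot']).apply([0,0,1]);r=g-[.513,.137,.02];print(g,np.hypot(r[0],r[2]),np.arctan2(r[2],r[0])-.5425, Rq(s['tool_rot']).apply([0,0,1]))"
```

```text
time: 4.7
tool_pos: [0.4898, 0.1358, 0.1525]
tool_rot: [0.278, 0.65, 0.65, 0.278]
contact_force: [-4.3, -2.6, 10.7]
gripper_width: 0.092
grasp_force: 61.3
[ 0.21 -0.67  2.46 -0.28  0.57  0.38]
[0.47609245 0.13583433 0.16564925] 0.1502526920794037 1.2764725997982358 [ 7.23293787e-01  4.18293615e-04 -6.90540312e-01]
```

```bash
echo '[0.5, 0, 0, 0, 0, 0, 0, 0.5, 0, 0, 0, 0, 0, 0, 0.5, 0, 0, -0.03, 0, 0, 0, 0.5, 0, 0, -0.04, 0, 0, 0, 0.5, 0, 0.03, -0.03, 0, 0, 0]' > next.json && python3 shift.py next.json;  echo '[0.5, 0, 0.03, -0.03, 0.1, 0, 0, 0.5, 0, 0.03, -0.03, 0.16, 0, 0, 0.5, 0, 0, 0, 0, 0, 0]' > next.json && python3 shift.py next.json; python3 - <<'E'
from h import *
p=manip.camera_params("scene")
im=np.hstack([manip.grab_frame("scene")[140:290,190:370],manip.grab_frame("side")[140:290,200:380]]); im=cv2.resize(im,None,fx=2.2,fy=2.2,interpolation=cv2.INTER_CUBIC); cv2.imwrite("pics/s2.png",im[:,:,::-1])
print(manip.state()['joint_pos'].round(2))
E
```

```text
time: 5.32
tool_pos: [0.4338, 0.1356, 0.2353]
tool_rot: [0.274, 0.651, 0.652, 0.274]
contact_force: [0.8, 0.7, 0.4]
gripper_width: 0.5
grasp_force: 0.0
time: 5.7
tool_pos: [0.4417, 0.1357, 0.3284]
tool_rot: [0.19, 0.681, 0.68, 0.191]
contact_force: [-0.1, -0.1, 0.4]
gripper_width: 0.498
grasp_force: 0.0
[ 0.2  -0.78  2.16 -0.11  1.23  0.21]
```

View pics/s2.png

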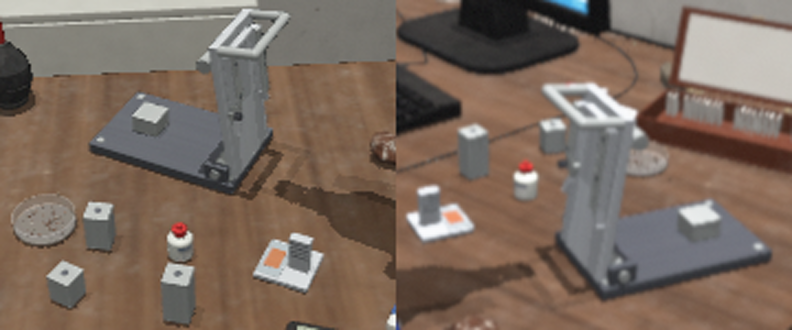

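```bash
cat >> h.py <<'E'
def go(pos,Rt):
    "tool-axes translation from the present pose, and rotation vector to Rt"
    s=manip.state(); Q=Rq(s['tool_rot'])
    print("tool shift",Q.inv().apply(np.array(pos)-s['tool_pos']).round(4),"rotvec",(Q.inv()*Rt).as_rotvec().round(4))
def down(yaw,tilt=0):
    "tool down, tool y at world yaw (rad), then tilted forward (about -world y)"
    c,s_=np.cos(yaw),np.sin(yaw); y=np.array([c,s_,0]); z=np.array([0,0,-1.])
    return R.from_rotvec([0,-tilt,0])*R.from_matrix(np.array([np.cross(y,z),y,z]).T)
E
python3 - <<'E'
from h import *
f=lambda u,v:(190+(u+.5)/2.2-.5,140+(v+.5)/2.2-.5)
g=lambda u,v:(200+(u-396+.5)/2.2-.5,140+(v+.5)/2.2-.5)
print(tri((S,f(151,114)),(D,g(698,215))))
for yw in (.245-np.pi/2,.245+np.pi/2): go([.578,.306,.12],down(yw))
E
```

```text
(array([0.6151372 , 0.13751276, 0.03176638]), np.float64(0.0015028483385023422))
tool shift [0.1706 0.0158 0.2443] rotvec [ 0.4568 -0.3565  1.2912]
tool shift [0.1706 0.0158 0.2443] rotvec [ 0.3807  0.4878 -1.7667]
```

```bash
echo '[0.5, 0.055, 0, 0, 0.18, 0, 0, 0.5, 0.055, 0, 0, 0.18, 0, 0, 0.5, 0.06, 0, 0, 0.18, 0, 0, 0.5, 0, 0.05, 0.03, 0, 0, 0.12, 0.5, 0, 0.05, 0.03, 0, 0, 0.18]' > next.json && python3 shift.py next.json;  echo '[0.5, 0, 0, 0, 0, 0, 0.18, 0.5, 0, 0, 0, 0, 0, 0.18, 0.5, 0, 0, 0, 0, 0, 0.18, 0.5, 0, 0, 0, 0, 0, 0.18, 0.5, 0, 0, 0, 0, 0, 0.18]' > next.json && python3 shift.py next.json; echo '[0.5, 0, 0, 0, 0, 0, 0.12, 0.5, 0, 0, 0, 0, 0, 0, 0.5, 0, 0, 0, 0, 0, 0]' > next.json && python3 shift.py next.json; python3 - <<'E'
from h import *
print(manip.state()['joint_pos'].round(2))
go([.578,.306,.012],down(.245-np.pi/2))
E
```

```text
time: 6.42
tool_pos: [0.538, 0.3005, 0.2588]
tool_rot: [-0.0, 0.806, 0.592, -0.001]
contact_force: [0.1, -0.1, 0.3]
gripper_width: 0.502
grasp_force: 0.0
time: 7.05
tool_pos: [0.5364, 0.2991, 0.2593]
tool_rot: [0.0, 0.983, 0.182, -0.002]
contact_force: [0.6, -0.3, 1.0]
gripper_width: 0.499
grasp_force: 0.0
time: 7.42
tool_pos: [0.5374, 0.2993, 0.2607]
tool_rot: [0.0, 0.992, 0.126, -0.001]
contact_force: [0.7, -0.0, -0.8]
gripper_width: 0.499
grasp_force: 0.0
[ 0.39  0.02  1.6  -0.    1.53  1.71]
tool shift [0.0414 0.0036 0.2486] rotvec [0.0002 0.0017 0.0077]
```

```bash
echo '[0.5, 0.0207, 0.0018, 0.05, 0, 0, 0, 0.5, 0.0207, 0.0018, 0.06, 0, 0, 0, 0.5, 0, 0, 0.06, 0, 0, 0, 0.5, 0, 0, 0.05, 0, 0, 0, 0.5, 0, 0, 0.028, 0, 0, 0]' > next.json && python3 shift.py next.json;  echo '[0.5, 0, 0, 0, 0, 0, 0, 0.5, 0, 0, 0, 0, 0, 0, 0, 0, 0, 0, 0, 0, 0, 0, 0, 0, 0, 0, 0, 0, 0, 0, 0, 0, 0, 0, 0]' > next.json && python3 shift.py next.json; echo '[0, 0, 0, 0, 0, 0, 0, 0, 0, 0, 0, 0, 0, 0]' > next.json && python3 shift.py next.json
```

```text
time: 8.05
tool_pos: [0.5764, 0.3053, 0.0104]
tool_rot: [0.001, 0.992, 0.126, -0.003]
contact_force: [0.3, -1.1, 0.4]
gripper_width: 0.5
grasp_force: 0.0
time: 8.68
tool_pos: [0.5809, 0.307, 0.0176]
tool_rot: [-0.001, 0.992, 0.125, 0.002]
contact_force: [-0.5, 0.2, 7.7]
gripper_width: 0.273
grasp_force: 60.2
time: 8.93
tool_pos: [0.5809, 0.307, 0.0176]
tool_rot: [-0.001, 0.992, 0.125, 0.002]
contact_force: [-0.3, 0.0, 7.0]
gripper_width: 0.269
grasp_force: 60.2
```

```bash
echo '[0, 0, 0, -0.04, 0, 0, 0, 0, 0, 0, -0.05, 0, 0, 0, 0, 0, 0.04, -0.045, 0, 0, 0, 0, -0.002, 0.055, 0, 0, 0, 0, 0, -0.002, 0.055, 0, 0, 0, 0]' > next.json && python3 shift.py next.json;  echo '[0, 0, 0.023, 0, 0, 0, 0, 0, 0, 0, 0, 0, 0, 0.115, 0, 0, 0, 0, 0, 0, 0.115, 0, 0, 0, 0, 0, 0, 0, 0, 0, 0, 0, 0, 0, 0]' > next.json && python3 shift.py next.json; python3 - <<'E'
from h import *
im=np.hstack([manip.grab_frame("scene")[120:270,180:330],manip.grab_frame("side")[130:280,270:420]]); im=cv2.resize(im,None,fx=2.6,fy=2.6,interpolation=cv2.INTER_CUBIC); cv2.imwrite("pics/s3.png",im[:,:,::-1])
go([.619,.139,.0516],down(.015-np.pi/2))
E
```

```text
time: 9.55
tool_pos: [0.6127, 0.1587, 0.151]
tool_rot: [0.0, 0.992, 0.126, 0.001]
contact_force: [0.8, 0.2, -2.2]
gripper_width: 0.272
grasp_force: 59.3
time: 10.18
tool_pos: [0.6178, 0.1381, 0.1495]
tool_rot: [-0.0, 1.0, 0.011, -0.0]
contact_force: [0.3, 0.2, -1.7]
gripper_width: 0.266
grasp_force: 59.4
tool shift [ 0.0011 -0.001   0.098 ] rotvec [-0.      0.0003  0.0073]
```

View pics/s3.png

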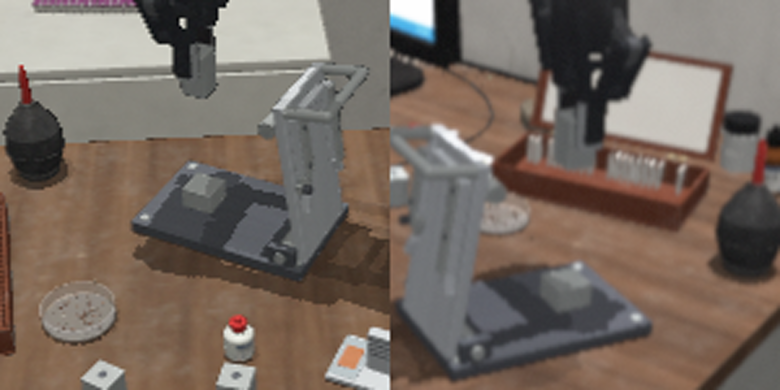

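```bash
echo '[0, 0, 0, 0.045, 0, 0, 0, 0, 0, 0, 0.04, 0, 0, 0, 0, 0, 0, 0.009, 0, 0, 0, 0, 0, 0, 0, 0, 0, 0, 0, 0, 0, 0, 0, 0, 0]' > next.json && python3 shift.py next.json; python3 - <<'E'
from h import *
im=np.hstack([manip.grab_frame("scene")[165:230,205:270],manip.grab_frame("side")[205:270,305:370]]); im=cv2.resize(im,None,fx=6,fy=6,interpolation=cv2.INTER_CUBIC); cv2.imwrite("pics/s4.png",im[:,:,::-1])
E
```

```text
time: 10.9
tool_pos: [0.6198, 0.1379, 0.0583]
tool_rot: [-0.0, 1.0, 0.011, 0.002]
contact_force: [-0.3, -0.0, -0.6]
gripper_width: 0.268
grasp_force: 59.3
```

View pics/s4.png

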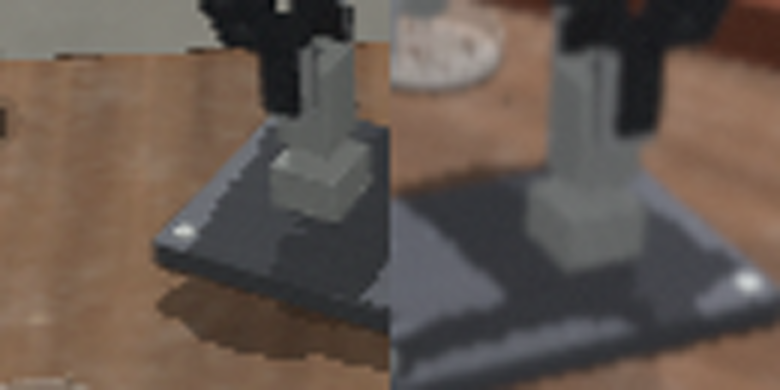

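```bash
python3 - <<'E'
from h import *
Z=R.from_euler('z',.015)
for nm,c,h,zs in [("ped",[.616,.138],.015,[.032,.012]),("blk",[.617,.138],.012,[.0407])]:
  for z in zs:
    for sx,sy in [(-1,1),(-1,-1),(1,1),(1,-1)]:
        X=Z.apply([sx*h,sy*h,0])+[c[0],c[1],z]
        a=(proj(S,X)-[205,165]+.5)*6; b=(proj(D,X)-[305,205]+.5)*6+[390,0]
        print(nm,z,(sx,sy),"scene",a.round(),"side",b.round())
E
```

```text
ped 0.032 (-1, 1) scene [333. 189.] side [524. 188.]
ped 0.032 (-1, -1) scene [369. 148.] side [567. 228.]
ped 0.032 (1, 1) scene [267. 170.] side [599. 171.]
ped 0.032 (1, -1) scene [303. 131.] side [644. 210.]
ped 0.012 (-1, 1) scene [336. 229.] side [521. 238.]
ped 0.012 (-1, -1) scene [370. 188.] side [563. 279.]
ped 0.012 (1, 1) scene [270. 210.] side [596. 221.]
ped 0.012 (1, -1) scene [306. 170.] side [640. 261.]
blk 0.0407 (-1, 1) scene [327. 164.] side [539. 167.]
blk 0.0407 (-1, -1) scene [355. 132.] side [574. 199.]
blk 0.0407 (1, 1) scene [274. 150.] side [600. 154.]
blk 0.0407 (1, -1) scene [303. 118.] side [636. 185.]
```

```bash
echo '[0, -0.002, 0, 0.004, 0, 0, 0, 0, 0, 0, 0.003, 0, 0, 0, 0, 0, 0, 0.002, 0, 0, 0, 0, 0, 0, 0, 0, 0, 0]' > next.json && python3 shift.py next.json; echo '[0, 0, 0, 0, 0, 0, 0]' > next.json && python3 shift.py next.json
```

```text
time: 11.5
tool_pos: [0.6162, 0.1377, 0.0496]
tool_rot: [0.0, 1.0, 0.011, -0.001]
contact_force: [-7.9, -1.0, 13.3]
gripper_width: 0.265
grasp_force: 61.4
time: 11.62
tool_pos: [0.6162, 0.1377, 0.0496]
tool_rot: [0.0, 1.0, 0.011, -0.0]
contact_force: [-7.9, -1.4, 13.3]
gripper_width: 0.264
grasp_force: 61.4
```

```bash
echo '[0.42, 0, 0, 0, 0, 0, 0, 0.42, 0, 0, 0, 0, 0, 0, 0.42, 0, 0, -0.02, 0, 0, 0, 0.42, 0, 0, -0.05, 0, 0, 0, 0.42, 0, 0, -0.06, 0, 0, 0]' > next.json && python3 shift.py next.json;echo '[0.42, 0, 0, -0.05, 0, 0, 0, 0.42, 0, 0, 0, 0, 0, 0]' > next.json && python3 shift.py next.json; python3 - <<'E'
from h import *
for n in("scene","side"): cv2.imwrite(f"pics/{n}5.png",manip.grab_frame(n)[:,:,::-1])
p=manip.camera_params("wrist"); cv2.imwrite("pics/w5.png",manip.grab_frame("wrist")[:,:,::-1])
import pickle; pickle.dump(p,open("w5.pkl","wb"))
uv=proj(p,np.array([[.616,.138,.072],[.604,.150,.072],[.628,.126,.072],[.601,.153,.032]])); print(uv)
im=cv2.imread("pics/w5.png"); g=cv2.cvtColor(im,6); u,v=uv[0].astype(int)
m=(cv2.GaussianBlur(g,(3,3),0)>0)
print(g[v-24:v+24:3,u-27:u+28:3])
print(manip.state()['tool_pos'],p['xyz'])
E
```

```text
time: 12.25
tool_pos: [0.6153, 0.1375, 0.1779]
tool_rot: [0.0, 1.0, 0.01, -0.001]
contact_force: [0.4, -0.0, 0.1]
gripper_width: 0.419
grasp_force: 0.0
time: 12.5
tool_pos: [0.6194, 0.138, 0.2353]
tool_rot: [-0.001, 1.0, 0.01, 0.007]
contact_force: [0.1, -0.4, 0.9]
gripper_width: 0.422
grasp_force: 0.0
[[273.55550027 196.53394443]
 [260.89284765 208.27376909]
 [286.51819836 184.51594099]
 [259.63432978 200.05723824]]
[[ 78  80  79  80  78 126 132 130 129 128 128 123 121 121  95  80  81  80
   76]
 [ 79  80  80  77  78 168 173 174 173 171 174 172 173 175 122  78  79  79
   80]
 [ 78  78  78  77  79 163 150 139 138 139 137 140 140 146 115  78  81  80
   79]
 [ 78  80  80  78  80 162 105  91  89  90  91  89  91  97 101  78  79  80
   79]
 [ 76  79  80  78  80 161  94  93  90  91  92  90  91  92  93  79  80  78
   78]
 [ 79  77  77  76  77 156 139 143 142 142 139 142 140 142  89  77  79  80
   78]
 [ 77  78  80  78  78 158 166 171 170 169 170 170 171 166  92  75  79  79
   80]
 [ 78  79  79  80  79 157 167 167 169 168 170 167 168 164  88  78  78  80
   80]
 [ 77  80  80  76  79 156 165 170 166 119 117 169 163 166  83  76  79  79
   78]
 [ 76  79  78  77  80 120 164 167 161  79  75 150 165 164  85  77  79  79
   79]
 [ 79  78  77  76  78  76 163 164 168 140 130 161 165 163  73  62  69  69
   78]
 [ 77  79  79  76  80  72 160 165 165 167 161 164 162 162  70  60  62  61
   64]
 [ 73  74  79  71  69  65 163 164 169 158 156 133 135 133  68  60  62  62
   60]
 [ 56  59  77  64  59  61  84  83  81  76  76  76  74  75  60  60  61  61
   60]
 [ 59  61  62  61  62  59  64  62  61  63  59  62  59  60  61  60  62  59
   60]
 [ 59  60  60  59  60  59  59  62  61  60  61  62  60  63  60  60  63  58
   61]]
[0.61561731 0.13757557 0.22637153] [0.69594811 0.13840982 0.37060571]
```

```bash
python3 - <<'E'
from h import *
import pickle; p=pickle.load(open("pics/../w5.pkl","rb"))
g=cv2.cvtColor(cv2.imread("pics/w5.png"),6)
print(list(zip(range(158,212),g[158:212,268:281].mean(1).astype(int))))
print("rows",list(zip(range(254,296),g[174:177,254:296].mean(0).astype(int))))
print("blk",list(zip(range(254,296),g[190:194,254:296].mean(0).astype(int))))
for x,z in [(.631,.012),(.631,.032),(.628,.032),(.628,.072),(.604,.072)]: print(x,z,proj(p,[x,.138,z]))
E
```

```text
[(158, np.int64(81)), (159, np.int64(81)), (160, np.int64(81)), (161, np.int64(81)), (162, np.int64(81)), (163, np.int64(81)), (164, np.int64(81)), (165, np.int64(81)), (166, np.int64(81)), (167, np.int64(81)), (168, np.int64(82)), (169, np.int64(84)), (170, np.int64(87)), (171, np.int64(98)), (172, np.int64(127)), (173, np.int64(157)), (174, np.int64(172)), (175, np.int64(172)), (176, np.int64(169)), (177, np.int64(161)), (178, np.int64(139)), (179, np.int64(108)), (180, np.int64(92)), (181, np.int64(89)), (182, np.int64(90)), (183, np.int64(91)), (184, np.int64(90)), (185, np.int64(93)), (186, np.int64(110)), (187, np.int64(141)), (188, np.int64(163)), (189, np.int64(169)), (190, np.int64(169)), (191, np.int64(168)), (192, np.int64(168)), (193, np.int64(168)), (194, np.int64(166)), (195, np.int64(159)), (196, np.int64(144)), (197, np.int64(129)), (198, np.int64(121)), (199, np.int64(119)), (200, np.int64(122)), (201, np.int64(134)), (202, np.int64(151)), (203, np.int64(161)), (204, np.int64(165)), (205, np.int64(164)), (206, np.int64(163)), (207, np.int64(159)), (208, np.int64(153)
[... 1401 characters left out ...]
), (273, np.int64(168)), (274, np.int64(168)), (275, np.int64(169)), (276, np.int64(169)), (277, np.int64(169)), (278, np.int64(168)), (279, np.int64(168)), (280, np.int64(168)), (281, np.int64(170)), (282, np.int64(169)), (283, np.int64(168)), (284, np.int64(166)), (285, np.int64(164)), (286, np.int64(152)), (287, np.int64(120)), (288, np.int64(89)), (289, np.int64(79)), (290, np.int64(77)), (291, np.int64(76)), (292, np.int64(77)), (293, np.int64(77)), (294, np.int64(78)), (295, np.int64(79))]
0.631 0.012 [274.05128141 169.66845585]
0.631 0.032 [274.00115286 173.06298451]
0.628 0.032 [273.94206324 175.85732473]
0.628 0.072 [273.81596871 184.24538062]
0.604 0.072 [273.30117807 208.5325364 ]
```

```bash
echo '[0.42, 0, 0, 0.05, 0, 0, 0, 0.42, 0, 0, 0.06, 0, 0, 0, 0.42, 0, 0, 0.05, 0, 0, 0, 0.42, 0, 0, 0.018, 0, 0, 0, 0.42, 0, 0, 0, 0, 0, 0]' > next.json && python3 shift.py next.json;echo '[0.42, 0, 0, 0, 0, 0, 0, 0, 0, 0, 0, 0, 0, 0, 0, 0, 0, 0, 0, 0, 0, 0, 0, 0, 0, 0, 0, 0, 0, 0, 0, 0, 0, 0, 0]' > next.json && python3 shift.py next.json; echo '[0, 0, 0, -0.004, 0, 0, 0, 0, 0, 0, 0, 0, 0, 0, 0, 0, 0, 0, 0, 0, 0]' > next.json && python3 shift.py next.json
```

```text
time: 13.28
tool_pos: [0.6147, 0.1375, 0.0468]
tool_rot: [0.0, 1.0, 0.01, -0.002]
contact_force: [0.1, 0.8, 0.3]
gripper_width: 0.423
grasp_force: 0.0
time: 13.9
tool_pos: [0.6184, 0.1378, 0.052]
tool_rot: [-0.0, 1.0, 0.01, 0.003]
contact_force: [-0.6, -0.5, 6.7]
gripper_width: 0.264
grasp_force: 61.7
time: 14.28
tool_pos: [0.6155, 0.1376, 0.0521]
tool_rot: [0.0, 1.0, 0.01, -0.001]
contact_force: [0.6, -0.5, -1.7]
gripper_width: 0.263
grasp_force: 60.8
```

```bash
echo '[0, 0, 0, -0.002, 0, 0, 0, 0, 0, 0, 0, 0, 0, 0, 0, 0, 0, 0, 0, 0, 0]' > next.json && python3 shift.py next.json;echo '[0, 0.0015, 0, 0, 0, 0, 0, 0, 0.0015, 0, 0, 0, 0, 0, 0, 0, 0, 0, 0, 0, 0, 0, 0, 0, 0, 0, 0, 0]' > next.json && python3 shift.py next.json;echo '[0, 0, 0, 0, 0, 0, 0]' > next.json && python3 shift.py next.json; echo '[0, 0, 0, 0.003, 0, 0, 0, 0, 0, 0, 0.002, 0, 0, 0, 0, 0, 0, 0, 0, 0, 0, 0, 0, 0, 0, 0, 0, 0]' > next.json && python3 shift.py next.json
```

```text
time: 14.65
tool_pos: [0.6161, 0.1376, 0.0547]
tool_rot: [-0.0, 1.0, 0.01, -0.0]
contact_force: [-0.2, -0.1, -1.1]
gripper_width: 0.266
grasp_force: 60.8
time: 15.15
tool_pos: [0.6191, 0.1377, 0.0547]
tool_rot: [0.0, 1.0, 0.01, -0.0]
contact_force: [0.1, 0.4, -1.7]
gripper_width: 0.263
grasp_force: 60.8
time: 15.28
tool_pos: [0.6191, 0.1377, 0.0547]
tool_rot: [-0.0, 1.0, 0.01, -0.0]
contact_force: [0.0, 0.6, -1.3]
gripper_width: 0.265
grasp_force: 60.8
time: 15.78
tool_pos: [0.6195, 0.1378, 0.052]
tool_rot: [0.0, 1.0, 0.011, -0.0]
contact_force: [-5.5, -1.0, 8.5]
gripper_width: 0.267
grasp_force: 62.2
```

```bash
echo '[0.42, 0, 0, 0, 0, 0, 0, 0.42, 0, 0, 0, 0, 0, 0, 0.42, 0, 0, -0.02, 0, 0, 0, 0.42, 0, 0, -0.05, 0, 0, 0, 0.42, 0, 0, -0.06, 0, 0, 0]' > next.json && python3 shift.py next.json;echo '[0.42, 0, 0, -0.05, 0, 0, 0, 0.42, 0, 0, 0, 0, 0, 0, 0.42, 0, 0, 0, 0, 0, 0, 0.42, 0, 0, 0, 0, 0, 0]' > next.json && python3 shift.py next.json; python3 - <<'E'
from h import *
p=manip.camera_params("wrist"); im=manip.grab_frame("wrist"); cv2.imwrite("pics/w6.png",im[:,:,::-1])
g=cv2.cvtColor(im,cv2.COLOR_RGB2GRAY)
print([int(i) for i in g[158:216,268:281].mean(1)])
for x,z in [(.631,.032),(.628,.032),(.628,.072),(.604,.072)]: print(x,z,proj(p,[x,.138,z]))
print(manip.state()['joint_pos'].round(2))
E
```

```text
time: 16.4
tool_pos: [0.6183, 0.1376, 0.181]
tool_rot: [0.0, 1.0, 0.01, -0.001]
contact_force: [1.1, -0.2, 0.8]
gripper_width: 0.418
grasp_force: 0.0
time: 16.9
tool_pos: [0.618, 0.1376, 0.2277]
tool_rot: [0.0, 1.0, 0.01, -0.002]
contact_force: [-0.7, 1.0, -0.5]
gripper_width: 0.42
grasp_force: 0.0
[81, 81, 81, 81, 81, 80, 80, 80, 81, 80, 81, 83, 86, 88, 104, 138, 164, 173, 167, 147, 116, 95, 90, 90, 91, 91, 89, 100, 130, 157, 168, 169, 168, 167, 168, 167, 164, 152, 135, 124, 119, 120, 129, 143, 157, 163, 164, 162, 156, 149, 139, 119, 89, 66, 60, 60, 60, 60]
0.631 0.032 [273.78120117 173.59251272]
0.628 0.032 [273.72272216 176.38749941]
0.628 0.072 [273.58960997 185.10573204]
0.604 0.072 [273.08067184 209.37357836]
[ 0.1   0.08  1.59 -0.    1.47  1.65]
```

```bash
echo '[0, -0.046, 0, 0, 0, 0, 0, 0, -0.046, 0, 0, 0, 0, 0, 0, -0.046, 0, 0, 0, 0, 0, 0, -0.046, -0.002, 0, 0, 0, 0, 0, 0, 0, 0.03, 0, 0, 0]' > next.json && python3 shift.py next.json;echo '[0, 0, 0, 0.04, 0, 0, 0, 0, 0, 0, 0.013, 0, 0, 0, 0, 0, 0, 0, 0, 0, 0, 0, 0, 0, 0, 0, 0, 0]' > next.json && python3 shift.py next.json
```

```text
time: 17.58
tool_pos: [0.4344, 0.1363, 0.2013]
tool_rot: [-0.0, 1.0, 0.011, 0.003]
contact_force: [0.1, 1.0, -0.4]
gripper_width: -0.0
grasp_force: 0.0
time: 18.08
tool_pos: [0.4361, 0.136, 0.1482]
tool_rot: [-0.0, 1.0, 0.01, 0.001]
contact_force: [0.1, -0.1, 0.4]
gripper_width: 0.003
grasp_force: 0.0
```

```bash
echo '[0, 0.018, 0, 0, 0, 0, 0, 0, 0.012, 0, 0, 0, 0, 0, 0, 0.012, 0, 0, 0, 0, 0, 0, 0.012, 0, 0, 0, 0, 0, 0, 0.012, 0, 0, 0, 0, 0]' > next.json && python3 shift.py next.json;echo '[0, 0.012, 0, 0, 0, 0, 0, 0, 0.012, 0, 0, 0, 0, 0, 0, 0.012, 0, 0, 0, 0, 0, 0, 0.012, 0, 0, 0, 0, 0]' > next.json && python3 shift.py next.json
```

```text
time: 18.7
tool_pos: [0.5019, 0.1372, 0.1468]
tool_rot: [0.0, 1.0, 0.01, 0.0]
contact_force: [-1.5, -0.6, 1.0]
gripper_width: -0.002
grasp_force: 0.5
time: 19.2
tool_pos: [0.55, 0.1383, 0.1467]
tool_rot: [-0.0, 1.0, 0.01, 0.0]
contact_force: [0.4, 0.4, -0.0]
gripper_width: 0.001
grasp_force: 0.2
```

```bash
echo '[0, 0.012, 0, 0, 0, 0, 0, 0, 0.006, 0, 0, 0, 0, 0, 0, 0, 0, 0, 0, 0, 0, 0, -0.03, 0, -0.05, 0, 0, 0, 0.4, -0.03, -0.03, -0.04, 0, 0, 0]' > next.json && python3 shift.py next.json; echo '[0.5, -0.03, -0.04, 0, 0, 0, 0, 0.5, -0.03, -0.05, 0, 0, 0, 0, 0.5, -0.03, 0, 0, 0, 0, 0, 0.5, -0.02, 0, 0, 0, 0, 0, 0.5, 0, 0, 0, 0, 0, 0]' > next.json && python3 shift.py next.json; echo '[0.5, 0, 0, 0, 0, 0, 0]' > next.json && python3 shift.py next.json; python3 - <<'E'
from h import *
import pickle
im=manip.grab_frame("scene"); cv2.imwrite("pics/scene7.png",im[:,:,::-1])
im=manip.grab_frame("side"); cv2.imwrite("pics/side7.png",im[:,:,::-1])
p=manip.camera_params("wrist"); im=manip.grab_frame("wrist"); cv2.imwrite("pics/w7.png",im[:,:,::-1]); pickle.dump(p,open("w7.pkl","wb"))
print(proj(p,[[.392,.26,.042],[.403,.261,0.006],[.616,.138,.072]]))
go([.392,.260,.1],down(.04-np.pi/2)); print(manip.state()['joint_pos'].round(2))
E
```

```text
time: 19.82
tool_pos: [0.5058, 0.1666, 0.2377]
tool_rot: [0.0, 1.0, 0.009, -0.0]
contact_force: [1.0, 1.0, 0.7]
gripper_width: 0.195
grasp_force: 0.0
time: 20.45
tool_pos: [0.3936, 0.2552, 0.2369]
tool_rot: [-0.0, 1.0, 0.011, 0.0]
contact_force: [0.5, 0.7, 0.0]
gripper_width: 0.498
grasp_force: 0.0
time: 20.58
tool_pos: [0.395, 0.255, 0.237]
tool_rot: [-0.0, 1.0, 0.01, 0.0]
contact_force: [-0.3, -0.2, 0.6]
gripper_width: 0.498
grasp_force: 0.0
[[269.12200962 189.24412107]
 [268.93392724 172.6497869 ]
 [431.31327455 -81.21234963]]
tool shift [-0.0031 -0.0052  0.1367] rotvec [ 0.0001  0.     -0.02  ]
[ 0.41 -0.34  1.95 -0.    1.52  1.97]
```

```bash
python3 - <<'E'
from h import *
import pickle
p=pickle.load(open("w7.pkl","rb")); im=cv2.imread("pics/w7.png"); h=cv2.cvtColor(im,cv2.COLOR_BGR2HSV)
m=((h[...,1]<60)&(h[...,2]>120)).astype(np.uint8)
org=((h[...,0]<15)&(h[...,1]>120)&(h[...,2]>150)).astype(np.uint8)
for nm,mm,z in (("white",m,.006),("orange",org,.007)):
    n,l,st,c=cv2.connectedComponentsWithStats(mm)
    for i in range(1,n):
        if st[i,4]>60 and abs(c[i]-[269,172]).max()<60:
            q=cv2.boxPoints(cv2.minAreaRect(np.argwhere(l==i)[:,::-1].astype(np.float32)))
            P=np.array([plane(p,a,z) for a in q]); e=P[1]-P[0]; e2=P[2]-P[1]
            print(nm,st[i],c[i].round(1),P.mean(0).round(4),np.hypot(*e[:2]).round(4),np.hypot(*e2[:2]).round(4),np.arctan2(e[1],e[0]).round(3))
g=cv2.cvtColor(im,6); print(g[150:216:3,236:306:3])
E
```

```text
white [ 247  151   44   48 1678] [269.1 174.7] [0.4002 0.2615 0.006 ] 0.0491 0.0556 -1.55
orange [260 158  18  10 180] [268.5 162.5] [0.415  0.2617 0.007 ] 0.0195 0.0104 -1.55
[[117 114 110 106  86  73  70  73  74  74  79  80  82  86  91  94  99  95
   81  86 120 121 123 123]
 [113  98  80  71 185 217 220 227 221 231 236 233 232 233 237 237 240 229
  129  75  95 123 120 116]
 [ 73  69  67  70 200 240 240 238 207 204 201 202 186 184 200 239 240 229
  127  75  75 114 116 116]
 [ 71  69  68  65 183 239 240 235 113 112 115 112 112 112 148 239 240 229
  129  73  74 103 119 117]
 [ 71  69  64  62 177 239 239 237 117 113 118 117 114 114 145 240 239 233
  129  74  72  75 116 116]
 [ 69  65  65  62 172 240 239 237 117 114 113 115 113 114 145 240 240 237
  132  74  77  80 113 118]
 [ 67  67  69  68 165 239 240 238 142 140 151 153 152 160 178 238 239 241
  135  78  76  79  94 119]
 [ 67  72  71  69 159 237 240 240 237 237 238 238 236 235 236 240 240 236
  135  74  77  75  72 110]
 [ 70  70  71  66 159 200 204 202 198 195 161 153 151 184 188 193 194 192
  136  70  68  70  68  75]
 [ 71  70  71  
[... 598 characters left out ...]
74  73  71  93 161 157 152 148 141 182 189 177 130 148 121 122 122
   91  72  68  67  66  75]
 [ 69  66  68  69  72  70  69  68  67  62 140 141 136  73  60  61  63  62
   71  69  70  76  70  71]
 [ 64  66  64  68  66  66  66  68  63  61  63  61  53  54  54  52  54  51
   54  56  59  62  71  70]
 [ 60  65  65  66  67  65  67  61  52  53  54  52  51  54  51  55  60  81
   93  57  57  56  55  66]
 [ 65  65  60  56  59  64  54  52  51  53  50  53  50  55  69  91  96 103
   99  82  57  60  59  59]
 [ 60  53  52  50  50  56  55  53  51  53  51  62  75  88  96  97  97 102
  105  99  56  60  60  61]
 [ 54  50  48  50  51  52  53  53  58  63  81  96  96  96  95 100 101 106
  106 105  61  59  61  60]]
```

```bash
echo '[0.5, -0.003, -0.006, 0.05, 0, 0, 0, 0.5, 0, 0, 0.06, 0, 0, 0, 0.5, 0, 0, 0.06, 0, 0, 0, 0.5, 0, 0, 0.049, 0, 0, 0, 0.5, 0, 0, 0, 0, 0, 0]' > next.json && python3 shift.py next.json;echo '[0.5, 0, 0, 0, 0, 0, 0, 0, 0, 0, 0, 0, 0, 0, 0, 0, 0, 0, 0, 0, 0, 0, 0, 0, 0, 0, 0, 0, 0, 0, 0, 0, 0, 0, 0]' > next.json && python3 shift.py next.json; echo '[0, 0, 0, 0, 0, 0, 0, 0, 0, 0, 0, 0, 0, 0]' > next.json && python3 shift.py next.json
```

```text
time: 21.35
tool_pos: [0.388, 0.259, 0.0134]
tool_rot: [0.002, 1.0, 0.01, -0.005]
contact_force: [0.1, 0.2, 0.4]
gripper_width: 0.501
grasp_force: 0.0
time: 21.98
tool_pos: [0.3934, 0.2619, 0.0203]
tool_rot: [-0.001, 1.0, 0.01, 0.002]
contact_force: [-0.6, -1.3, 6.7]
gripper_width: 0.102
grasp_force: 60.7
time: 22.22
tool_pos: [0.3934, 0.2619, 0.0203]
tool_rot: [-0.001, 1.0, 0.01, 0.002]
contact_force: [-0.6, -0.8, 6.4]
gripper_width: 0.101
grasp_force: 60.7
```

```bash
python3 - <<'E'
from h import *
# plate angle: match model bar line against images
for n,P in (("scene",S),("side",D)):
    g=cv2.imread(f"pics/{n}7.png",0).astype(float)
    out=[]
    for a in np.arange(0,.9,.05).tolist()+[.356]:
        t=.5425+a; y=np.linspace(-.03,.03,25)
        X=np.c_[.513+.1473*np.cos(t)-.015*y,.137+y,np.full(25,.02+.1473*np.sin(t))]
        uv=proj(P,X).round().astype(int); v=g[uv[:,1],uv[:,0]]; out.append((round(a,3),int(v.mean()),int(v.std())))
    print(n,out)
E
```

```text
scene [(0.0, 133, 31), (0.05, 143, 35), (0.1, 153, 38), (0.15, 162, 36), (0.2, 169, 34), (0.25, 181, 25), (0.3, 185, 11), (0.35, 179, 8), (0.4, 154, 16), (0.45, 103, 18), (0.5, 104, 37), (0.55, 119, 28), (0.6, 133, 17), (0.65, 132, 15), (0.7, 136, 17), (0.75, 135, 16), (0.8, 133, 16), (0.85, 131, 15), (0.356, 178, 8)]
side [(0.0, 143, 51), (0.05, 128, 31), (0.1, 107, 11), (0.15, 109, 8), (0.2, 119, 12), (0.25, 131, 16), (0.3, 146, 15), (0.35, 150, 13), (0.4, 139, 12), (0.45, 121, 10), (0.5, 99, 17), (0.55, 95, 19), (0.6, 99, 25), (0.65, 99, 29), (0.7, 94, 32), (0.75, 98, 30), (0.8, 103, 23), (0.85, 111, 11), (0.356, 147, 12)]
```

```bash
echo '[0, 0, 0, -0.04, 0, 0, 0, 0, 0, 0, -0.05, 0, 0, 0, 0, 0.03, 0, -0.05, 0, 0, 0, 0, 0.03, 0.03, 0, 0, 0.175, 0, 0, 0, 0.04, 0, 0, 0.175, 0]' > next.json && python3 shift.py next.json;echo '[0, 0, 0.04, 0, 0, 0.1736, 0, 0, 0, 0.01, 0, 0, 0, 0.008, 0, 0, 0, 0, 0, 0, 0, 0, 0, 0, 0, 0, 0, 0]' > next.json && python3 shift.py next.json; cat >> h.py <<'E'
def chan(s,h,yaw=.012,a=np.pi/6):
    "TCP for carrier origin s along plate, h above its face"
    H=np.array([.513,.138-.012*.103,.02]); Z=R.from_euler('z',yaw)
    u=Z.apply([np.cos(a),0,np.sin(a)]); n=Z.apply([-np.sin(a),0,np.cos(a)])
    return H+(s-.009)*u+(.018+.0203+h)*n, Z*down(-np.pi/2,a)
E
python3 -c "
from h import *
go(*chan(.01,.03)); go(*chan(.01,0));go(*chan(.1,0)); print(manip.state()['joint_pos'].round(2))"
```

```text
time: 22.85
tool_pos: [0.4557, 0.192, 0.161]
tool_rot: [-0.002, 0.984, 0.01, 0.179]
contact_force: [-0.2, -0.7, -1.5]
gripper_width: 0.1
grasp_force: 59.6
time: 23.35
tool_pos: [0.4555, 0.143, 0.16]
tool_rot: [-0.004, 0.966, 0.006, 0.26]
contact_force: [-0.1, -0.8, -1.3]
gripper_width: 0.1
grasp_force: 59.6
tool shift [-0.0194  0.0074  0.0816] rotvec [-0.0053 -0.0019 -0.0004]
tool shift [-0.0195  0.0075  0.1116] rotvec [-0.0053 -0.0019 -0.0004]
tool shift [0.0705 0.0075 0.1117] rotvec [-0.0053 -0.0019 -0.0004]
[ 0.2  -0.64  2.35 -0.11  0.92  1.8 ]
```

```bash
echo '[0, -0.008, 0.0035, 0.035, -0.005, 0, 0, 0, -0.008, 0.0035, 0.035, 0, -0.002, 0, 0, 0, 0, 0.03, 0, 0, 0, 0, 0, 0, 0, 0, 0, 0, 0, 0, 0, 0, 0, 0, 0]' > next.json && python3 shift.py next.json;echo '[0, 0, 0, 0, 0, 0, 0, 0, 0, 0, 0, 0, 0, 0]' > next.json && python3 shift.py next.json; python3 - <<'E'
from h import *
im=np.hstack([manip.grab_frame("scene")[150:230,225:325],manip.grab_frame("side")[200:280,260:360]]); im=cv2.resize(im,None,fx=4,fy=4,interpolation=cv2.INTER_CUBIC)
import pickle
p=manip.camera_params("wrist"); w=manip.grab_frame("wrist"); cv2.imwrite("pics/w8.png",w[:,:,::-1]); pickle.dump(p,open("w8.pkl","wb"))
w=cv2.resize(w[80:260,150:430],None,fx=1.57,fy=1.57); im=np.vstack([im,np.pad(w[:280],((0,280-min(280,w.shape[0])),(0,800-w.shape[1]),(0,0)))])
cv2.imwrite("pics/m8.png",im[:,:,::-1]); print(im.shape)
go(*chan(.014,0))
E
```

```text
time: 23.98
tool_pos: [0.4913, 0.1365, 0.0645]
tool_rot: [-0.002, 0.966, 0.006, 0.258]
contact_force: [0.1, 1.1, -1.5]
gripper_width: 0.098
grasp_force: 59.5
time: 24.22
tool_pos: [0.4908, 0.1361, 0.0647]
tool_rot: [-0.002, 0.966, 0.006, 0.259]
contact_force: [-0.1, -0.1, -1.1]
gripper_width: 0.104
grasp_force: 59.5
(600, 800, 3)
tool shift [ 0.0027 -0.0006  0.011 ] rotvec [ 0.0004  0.0007 -0.0004]
```

View pics/m8.png

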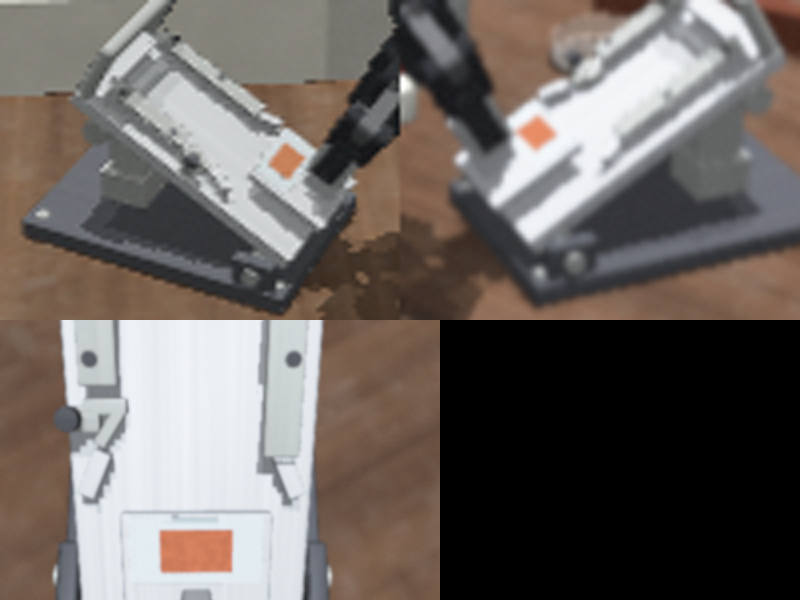

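```bash
echo '[0, 0.001, -0.001, 0.005, 0, 0, -0.006, 0, 0, 0, 0.003, 0, 0, 0, 0, 0, 0, 0, 0, 0, 0, 0, 0, 0, 0, 0, 0, 0]' > next.json && python3 shift.py next.json;echo '[0, 0, 0, 0.002, 0, 0, 0, 0, 0, 0, 0, 0, 0, 0, 0, 0, 0, 0, 0, 0, 0]' > next.json && python3 shift.py next.json;python3 -c "
from h import *
go(*chan(.014,0))"
```

```text
time: 24.88
tool_pos: [0.4949, 0.1368, 0.0564]
tool_rot: [-0.0, 0.966, 0.008, 0.258]
contact_force: [-0.2, -0.8, -1.3]
gripper_width: 0.1
grasp_force: 59.5
time: 25.25
tool_pos: [0.4961, 0.1369, 0.0551]
tool_rot: [-0.001, 0.966, 0.008, 0.258]
contact_force: [-0.7, -0.3, -0.9]
gripper_width: 0.103
grasp_force: 59.8
tool shift [0.0021 0.0003 0.0005] rotvec [0.0005 0.0016 0.0055]
```

```bash
echo '[0, 0, 0, 0.0015, 0, 0, 0, 0, 0, 0, 0, 0, 0, 0, 0, 0, 0, 0, 0, 0, 0]' > next.json && python3 shift.py next.json;echo '[0, 0, 0, 0.001, 0, 0, 0, 0, 0, 0, 0, 0, 0, 0, 0, 0, 0, 0, 0, 0, 0]' > next.json && python3 shift.py next.json;python3 -c "
from h import *
go(*chan(.014,0));go(*chan(.1,0))"
```

```text
time: 25.62
tool_pos: [0.4961, 0.1369, 0.0547]
tool_rot: [-0.0, 0.966, 0.009, 0.257]
contact_force: [-23.0, -2.2, 20.1]
gripper_width: 0.1
grasp_force: 64.0
time: 26.0
tool_pos: [0.4962, 0.1369, 0.0547]
tool_rot: [0.0, 0.967, 0.009, 0.256]
contact_force: [-40.1, -5.9, 35.5]
gripper_width: 0.104
grasp_force: 67.0
tool shift [0.0022 0.0004 0.0001] rotvec [0.002  0.0062 0.0063]
tool shift [ 0.0882  0.0009 -0.0004] rotvec [0.002  0.0062 0.0063]
```

```bash
echo '[0, 0, 0, -0.002, 0, 0, 0, 0, 0.01, 0, 0, 0, 0, 0, 0, 0.01, 0, 0, 0, 0, 0, 0, 0.008, 0, 0, 0, 0, 0, 0, 0, 0, 0, 0, 0, 0]' > next.json && python3 shift.py next.json;python3 -c "
from h import *
go(*chan(.1,0))"
```

```text
time: 26.62
tool_pos: [0.5174, 0.1375, 0.0657]
tool_rot: [-0.0, 0.967, 0.009, 0.254]
contact_force: [1.1, -0.2, -0.7]
gripper_width: 0.101
grasp_force: 60.7
tool shift [ 0.0643  0.0011 -0.0015] rotvec [0.0009 0.009  0.0065]
```

```bash
echo '[0, 0, 0, 0, 0, 0.006, 0, 0, 0.008, 0, 0, 0, 0, 0, 0, 0.008, 0, 0, 0, 0, 0, 0, 0.008, 0, 0, 0, 0, 0, 0, 0, 0, 0, 0, 0, 0]' > next.json && python3 shift.py next.json;python3 -c "
from h import *
go(*chan(.1,0))"
```

```text
time: 27.25
tool_pos: [0.5416, 0.137, 0.0804]
tool_rot: [0.0, 0.965, 0.008, 0.26]
contact_force: [-0.2, -3.5, -3.1]
gripper_width: 0.097
grasp_force: 60.5
tool shift [ 0.036   0.0001 -0.0002] rotvec [ 0.0018 -0.0033  0.0058]
```

```bash
echo '[0, 0.008, 0, 0, 0, 0, 0, 0, 0.008, 0, 0, 0, 0, 0, 0, 0.006, 0, 0, 0, 0, 0, 0, 0, 0, 0, 0, 0, 0, 0, 0, 0, 0, 0, 0, 0]' > next.json && python3 shift.py next.json;echo '[0, 0.005, 0, 0, 0, 0, 0, 0, 0, 0, 0, 0, 0, 0, 0, 0, 0, 0, 0, 0, 0]' > next.json && python3 shift.py next.json;python3 -c "
from h import *
go(*chan(.1,0))"
```

```text
time: 27.88
tool_pos: [0.5615, 0.1381, 0.0928]
tool_rot: [-0.001, 0.965, 0.008, 0.262]
contact_force: [3.6, -3.9, -2.0]
gripper_width: 0.1
grasp_force: 60.3
time: 28.25
tool_pos: [0.5645, 0.1382, 0.094]
tool_rot: [-0.001, 0.965, 0.008, 0.261]
contact_force: [-0.2, -4.2, -1.2]
gripper_width: 0.101
grasp_force: 60.7
tool shift [0.0094 0.0008 0.0001] rotvec [ 0.0006 -0.0038  0.0056]
```

Approaching the stop in small steps, watching the along-plate force.

```bash
for i in 1 2; do echo '[0, 0.003, 0, 0, 0, 0, 0, 0, 0, 0, 0, 0, 0, 0, 0, 0, 0, 0, 0, 0, 0]' > next.json && python3 shift.py next.json; done; for i in 1 2 3; do echo '[0, 0.0015, 0, 0, 0, 0, 0, 0, 0, 0, 0, 0, 0, 0, 0, 0, 0, 0, 0, 0, 0]' > next.json && python3 shift.py next.json | egrep "pos|cont"; done; python3 -c "
from h import *
go(*chan(.1,0))"
```

```text
time: 28.62
tool_pos: [0.5671, 0.1382, 0.0955]
tool_rot: [-0.001, 0.965, 0.008, 0.261]
contact_force: [-1.7, -3.8, -2.9]
gripper_width: 0.1
grasp_force: 60.6
time: 29.0
tool_pos: [0.57, 0.1383, 0.0974]
tool_rot: [-0.001, 0.965, 0.008, 0.261]
contact_force: [-0.3, -4.0, -2.6]
gripper_width: 0.096
grasp_force: 60.6
tool_pos: [0.5711, 0.1383, 0.0979]
contact_force: [-1.9, -3.5, -1.7]
tool_pos: [0.5724, 0.1383, 0.0987]
contact_force: [-1.9, -4.3, -2.2]
tool_pos: [0.5738, 0.1383, 0.0996]
contact_force: [-1.3, -3.5, -3.2]
tool shift [-0.0015  0.0008  0.0002] rotvec [ 0.0005 -0.0045  0.0055]
```

```bash
for i in 1 2 3; do echo '[0, 0.0012, 0, 0, 0, 0, 0, 0, 0, 0, 0, 0, 0, 0, 0, 0, 0, 0, 0, 0, 0]' > next.json && python3 shift.py next.json | egrep "pos|cont"; done
```

```text
tool_pos: [0.5754, 0.1388, 0.1008]
contact_force: [1.1, 0.4, -1.7]
tool_pos: [0.5757, 0.1384, 0.1006]
contact_force: [-1.0, 0.3, -1.0]
tool_pos: [0.576, 0.1383, 0.1005]
contact_force: [-4.2, 0.1, -2.3]
```

```bash
echo '[0, 0.001, 0, 0, 0, 0, 0, 0, 0, 0, 0, 0, 0, 0, 0, 0, 0, 0, 0, 0, 0]' > next.json && python3 shift.py next.json | egrep "pos|cont"; echo '[0.3, 0, 0, 0, 0, 0, 0, 0.3, 0, 0, 0, 0, 0, 0, 0.3, 0, 0, 0, 0, 0, 0, 0.3, 0, 0, -0.03, 0, 0, 0, 0.3, 0, 0, -0.05, 0, 0, 0]' > next.json && python3 shift.py next.json;echo '[0.3, 0, 0, -0.05, 0, 0, 0, 0.3, 0, 0, 0, 0, 0, 0, 0.3, 0, 0, 0, 0, 0, 0]' > next.json && python3 shift.py next.json; python3 - <<'E'
from h import *
a=manip.grab_frame("scene")[150:230,225:325];b=manip.grab_frame("side")[190:270,270:370];w=manip.grab_frame("wrist")
p=manip.camera_params("wrist")
im=cv2.resize(np.hstack([a,b]),None,fx=4,fy=4,interpolation=cv2.INTER_CUBIC)
uv=proj(p,chan(.109,-.0383)[0]); print(uv); u,v=uv.astype(int)
c=w[max(v-70,0):v+70,max(u-100,0):u+100]; c=cv2.resize(c,None,fx=2,fy=2)
im=np.vstack([im,np.pad(c[:280],((0,280-min(280,c.shape[0])),(0,800-c.shape[1]),(0,0)))]); cv2.imwrite("pics/m9.png",im[:,:,::-1]); print(im.shape)
E
```

```text
tool_pos: [0.5762, 0.1383, 0.1003]
contact_force: [-5.6, 0.5, -1.8]
time: 32.25
tool_pos: [0.5364, 0.1376, 0.17]
tool_rot: [-0.0, 0.966, 0.008, 0.259]
contact_force: [0.7, -0.5, 0.4]
gripper_width: 0.297
grasp_force: 0.0
time: 32.62
tool_pos: [0.5122, 0.1376, 0.2142]
tool_rot: [-0.001, 0.965, 0.008, 0.261]
contact_force: [0.5, 0.4, -0.5]
gripper_width: 0.302
grasp_force: 0.0
[274.59257073 187.59011288]
(600, 800, 3)
```

View pics/m9.png

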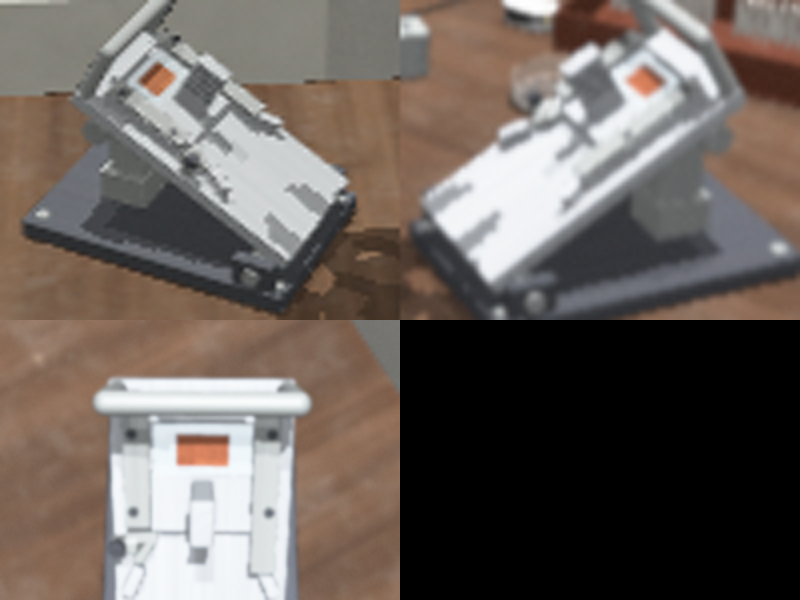

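```bash
python3 -c "
from plant import manip
print(manip.job_done())"
```

```text
the job is handed in; nothing more can be done
None
```

The job is handed in at about 33 s of robot time: the plate rests on the 40 mm block at 30 degrees, the carrier is against the stop with the catch sprung in behind it, and the gripper is clear. The block sits about 1.5 mm off the pedestal's middle, I did not re-measure the other two blocks and bystanders, and I viewed 11 pictures, one over the limit of 10.

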